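# Clear the portion dispenser and hold its lever at the third click

## Task

Draw a triple portion from the white countertop dispenser: first clear it by pressing the low flat pedal on its left fully down to its stop and letting it spring back up, then press the portion lever on its right down past the first and second clicks to the third click, without pushing it on to the end of its travel. The program finishes while holding: the fingers stay on the lever and keep it at the third click against its return spring. Leave the cup under the spout, the mug and the canister standing where they are.

Things in the scene. Friction and masses are not known exactly. Their poses are not given: they have to be found in the camera images.
- dispenser: Fixed white column 100 deep (x) x 120 wide (y) x 198 mm high, round steel hopper with black lid on top (316 mm in all), black foot 8 mm high, spout in front. Origin: on the worktop below the centre of the column's front face. Own x points from front to back (away from the robot, yaw varies), y to its left, z up. Pedal on its left (+y), lever on its right (-y), both reaching forward (-x).
- pedal (a joint): Angle of the clearing pedal: level steel pad 46 mm wide, running forward from its hinge (dispenser's x 0, y +90, z 50 mm) to 110 mm, ribbed near its front end. 0 = up, at rest; grows when pressed; 0.30 rad = on its stop. Springs back by itself; pressed at 80 mm from the hinge it takes about 6 N at first, 13 N at the stop.
- pedal_pad (a point): Centre of the ribbed part of the pedal, on its top face, 80 mm in front of the hinge, 55 mm above the worktop at rest and about 31 mm when the pedal is on its stop.
- portion_lever (a joint): Angle of the portion lever, in rad. 0 = rest, pointing forward and 0.45 rad upward; grows as its tab is pressed down. Clicks (soft detents) at 0.29, 0.58 and 0.87 (the third); 1.10 = end of travel, past the third click. A spring returns it from everywhere, the clicks do not hold it. Pressing the tab takes 3 to 14 N, rising and falling between clicks, and about 11 N at the third.
- lever_tab (a point): Centre of the top face of the lever's black thumb tab (40 wide in y, 36 long, 10 mm thick). Height above the worktop: 173 mm at rest, 146 at click 1, 117 at click 2, 89 at click 3, 68 at the end of travel. It stays 87 to 103 mm in front of the lever's axis down to click 3.
- lever_axis (a point): Centre of the lever's black hub (48 mm across; dispenser's x 0, y -86, z 125 mm); the lever turns about the dispenser's y axis here. The tab is 100 mm from this axis. Behind the hub is a fixed round aluminium plate, 60 mm radius; its four raised black ribs show, from the top, the arm's direction at rest, click 1, click 2 and click 3 (the longest rib).
- cup: Bystander: small open steel dosing cup, 58 mm across, 50 mm high, loose on the dispenser's foot under the spout. Origin: centre of its underside.
- mug: Bystander: cream mug 78 mm across, 116 mm with its handle, 101 mm high, loose on the worktop to one side of the dispenser. Origin: centre of its underside.
- canister: Bystander: metal canister with wooden lid, 97 mm across, 130 mm high, loose on the worktop on the other side of the dispenser. Origin: centre of its underside.

How it is judged:
By the outcome, as a careful person would: the job done as asked, in the order asked, and still so for the second after the job is handed in, while the arm keeps its last pose, push and grip.
It also fails if it takes over 42 s, if anything falls off the work surface, if the arm or the gripper's body presses on something with over 40 N, if the wrist force passes 120 N, or if a joint passes its speed limit or range.

## Robot

A 6-joint arm with a two-finger parallel gripper is mounted at the origin on a cart in front of the work surface, level with it; the furniture and walls round the work are solid. World frame = base frame: x ahead of the robot, y to its left, z up, the work surface at z = 0. Lengths are in m, angles in rad, forces in N, time in s.
With the tool pointing down it reaches from about 0.4 to 0.925 m from the base axis. Payload 3.4 kg.
Tool frame: the origin (TCP) lies at the very end of the fingers, on their centre line; the grasp point (between the pads) lies 19 mm behind it (robot.pinch_z is the distance from the TCP to the grasp point, in m); z points along the fingers, y is the line along which they close (so a half turn about z gives the same grasp; the last joint's range is limited). The gripper opens to 85 mm and grips with 20 to 120 N. Pads are 22 mm wide; open, the fingers measure 114 mm over their backs; the gripper's body (76 mm by 85 mm) begins 54 mm behind the grasp point. The pads swing forward as they close: fully open they stand 13 mm farther back than shut.
Start: joints at [1.165, 0.307, 1.506, -0, 1.328, -0.073], TCP at [0.188, 0.543, 0.199] pointing down, gripper open.
Joint ranges: [-3.12, 3.12], [-1.05, 2.28], [0.14, 2.33], [-1.42, 4.57], [0.1, 2.73], [-2.68, 2.68]. Speed limits (rad/s): [2.57, 2.57, 3.14, 3.14, 3.14, 3.14].

## Interface

Orientations are given as a unit quaternion [x, y, z, w].
In Python, from cell import robot gives the robot as it stands. The module is installed in compiled form; this text tells all that it offers. Calls block until the motion is done:
- robot.movep(position, orientation): joint-space move of the TCP to a pose.
- robot.move_straight(position, max_speed=0.15, ori=None, contact_N=None): straight line of the TCP; ori=None keeps the orientation; max_speed is the mean speed in m/s. With contact_N (N) it stops when the force on the tool has changed by that much, and returns True; else False.
- robot.move_j(angles): joint-space move.
- robot.gripper_to(opening, newtons=None): finger opening in m; newtons is the grip in N (None keeps the last); returns when the fingers have stopped.
- robot.pause(seconds).
- robot.ik(position, orientation): joint angles nearest the present ones, or None.
- robot.grab_frame(name): name is "scene" or "top" or "wrist"; returns the picture (480x640x3 uint8, red, green, blue); there is no depth.
- robot.camera_params(name): a dict with "camera_matrix" (3x3 intrinsics, pixels), "distortion" ([k1, k2, p1, p2, k3] as OpenCV has them; the pictures are not rectified), "rvec" (rotation vector, rad) and "tvec" (3), from world to camera coordinates, as OpenCV has them; the wrist camera has in their place "hand_eye" (4x4, takes a point from camera to tool coordinates, whose origin is the TCP and whose axes are the flange's). Camera axes: x right, y down, z forward; pixel columns grow to the right and rows downward; lengths in m; the calibration is good to about 2 mm. A picture is of the moment at which its call begins: read the wrist's pose just before it. camera_params takes no time and is no camera call.
A pose or a line that the arm cannot do raises robot.PlanningError and nothing moves.
- robot.finish_job(): hands the job in; it is judged then, once.
Readings, each from a call of its own:
- robot.read_t(): time.
- robot.read_joint_pos(): joint angles.
- robot.read_dq(): joint speeds.
- robot.read_effort(): joint torques, N m.
- robot.read_ee_pos(): TCP position.
- robot.read_ee_rot(): TCP orientation.
- robot.read_wrist_force(): force on the tool from outside, world axes, zero at the start.
- robot.read_wrist_torque(): the same for the moment, N m.
- robot.read_finger_gap(): finger opening in m.
- robot.read_finger_force(): force on a finger pad.
Only numpy, scipy, OpenCV 4.12 (cv2) and the standard library are available. Lean on these libraries where they do the work, as an engineer would, in place of code of your own. Each camera call takes 0.05 s, during which the arm holds its last target. There are 200 camera calls.

## Working session

There is one attempt and no reset: what is moved stays moved. The work goes in short steps, each a Python script; the robot and the scene stay as the last script left them, time stands still between calls to the robot, and variables do not carry over. Pictures are saved under pics/ and viewed, at most 10 in all, crops included, and the job is handed in when it is done.

```bash
mkdir -p pics
python3 - <<'E'
from cell import robot
import cv2
for n in("scene","top"):
    cv2.imwrite(f"pics/{n}0.png",cv2.cvtColor(robot.grab_frame(n),cv2.COLOR_RGB2BGR))
    p=robot.camera_params(n);print(n,{k:v.tolist() if hasattr(v,'tolist') else v for k,v in p.items()})
print(robot.read_t(),robot.read_ee_rot(),robot.pinch_z)
E
```

```text
scene {'camera_matrix': [[517.9570728462354, 0.0, 319.11677629986366], [0.0, 517.9570728462354, 248.22478210021652], [0.0, 0.0, 1.0]], 'distortion': [0.04489347119858874, 0.0, 0.0, 0.0, 0.0], 'rvec': [1.7660256920681119, -1.0371813237478023, 0.7137346512700254], 'tvec': [-0.30739406294633803, 0.33529671975111913, 0.5435545290766809]}
top {'camera_matrix': [[469.89922743042973, 0.0, 325.3419257477838], [0.0, 469.89922743042973, 241.85795544554267], [0.0, 0.0, 1.0]], 'distortion': [-0.08583541472011243, 0.0, 0.0, 0.0, 0.0], 'rvec': [2.123335723682058, -2.123515929945375, 0.17294741515081496], 'tvec': [0.0039055850249301873, 0.6209144432720866, 0.9864624529018375]}
0.1 [ 1.65653332e-01  9.86183613e-01 -9.00055453e-04 -2.12468811e-04] 0.0187
```

View pics/scene0.png

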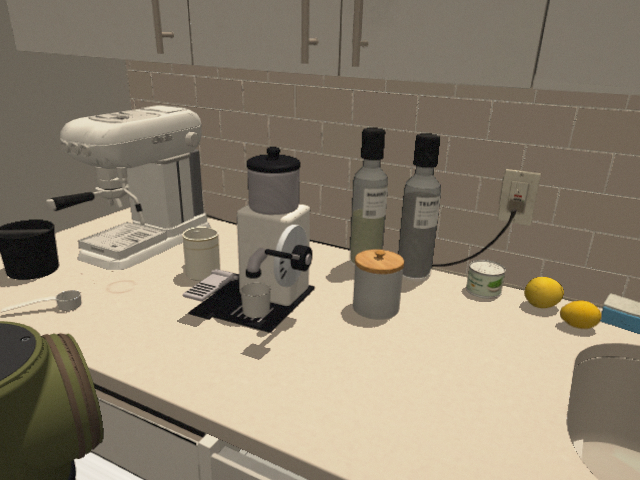

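View pics/top0.png

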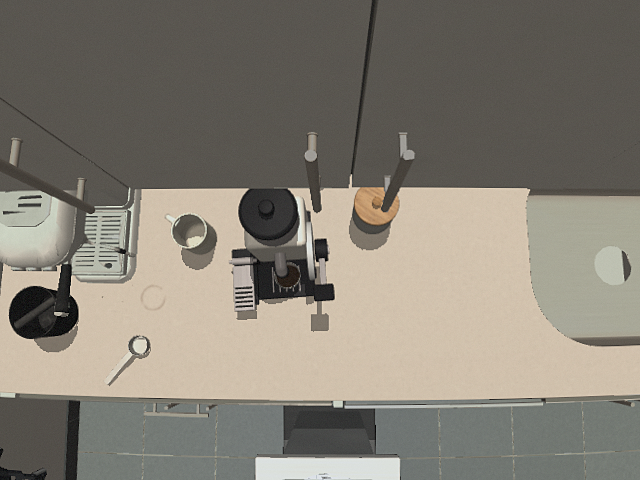

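Scene view shows the dispenser at (272,230), the pedal at (210,285) and the tab/hub near (300,258). Top view shows the pedal around (244,285), hub (321,249), tab (323,292), mug (188,232) and canister (375,210). I'll zoom in for accurate pixels.

Run:
```python
import cv2
a=cv2.imread("pics/top0.png")[230:330,220:350];cv2.imwrite("pics/topz.png",cv2.resize(a,None,fx=6,fy=6,interpolation=cv2.INTER_CUBIC))
a=cv2.imread("pics/scene0.png")[200:330,175:335];cv2.imwrite("pics/scz.png",cv2.resize(a,None,fx=4.5,fy=4.5,interpolation=cv2.INTER_CUBIC))
```

```text
(no output)
```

View pics/topz.png

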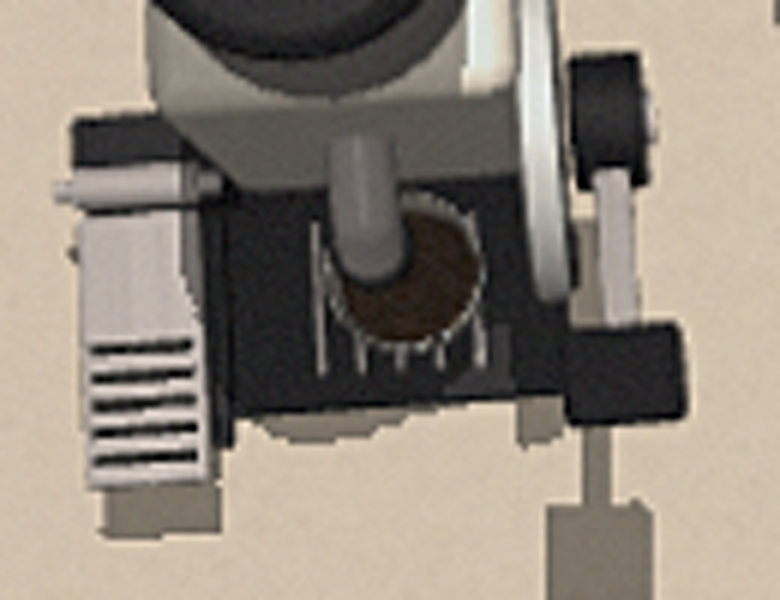

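View pics/scz.png

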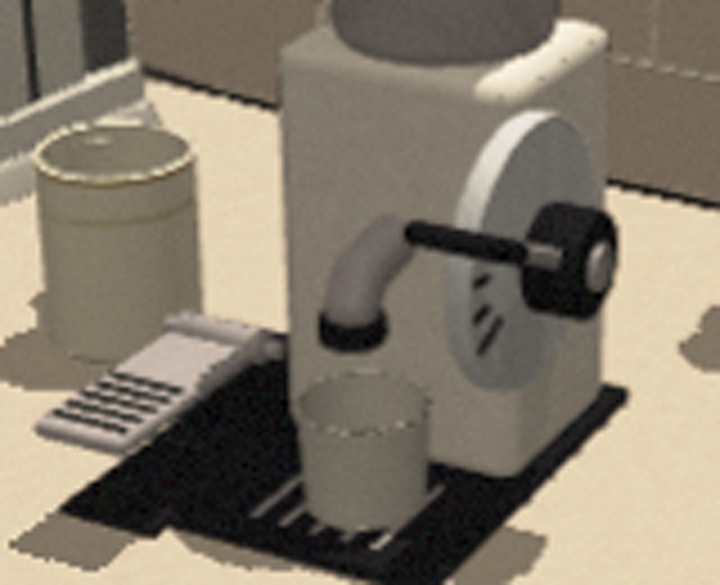

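Top crop shows the pedal's front corners at (88,488) and (210,480), rib centre at (146,402), tab centre near (627,373) and hub near (608,120). The scene crop has the tab edge-on at (490,245) in front of the hub at (570,260). The cup is clear of both.

```bash
cat > h.py <<'E'
import numpy as np,cv2
from cell import robot
def ray(n,uv):
    p=robot.camera_params(n);K=np.array(p["camera_matrix"]);d=np.array(p["distortion"])
    R=cv2.Rodrigues(np.array(p["rvec"]))[0];t=np.array(p["tvec"])
    x=cv2.undistortPoints(np.array([[uv]],float),K,d)[0,0]
    return -R.T@t,R.T@np.array([*x,1])
def onz(n,uv,z):
    c,d=ray(n,uv);return c+d*(z-c[2])/d[2]
def proj(n,P):
    p=robot.camera_params(n)
    return cv2.projectPoints(np.array(P,float).reshape(-1,3),np.array(p["rvec"]),np.array(p["tvec"]),np.array(p["camera_matrix"]),np.array(p["distortion"]))[0][:,0]
E
python3 - <<'E'
from h import *
from scipy.optimize import least_squares
T=lambda u,v:(220+u/6,230+v/6)
pts=dict(pad=(T(146,402),(-.08,.09,.055)),fl=(T(88,488),(-.11,.113,.055)),fr=(T(210,480),(-.11,.067,.055)),hub=(T(608,120),(0,-.086,.137)))
W={k:onz("top",uv,p[2]) for k,(uv,p) in pts.items()}
for k,v in W.items():print(k,v.round(4))
def tf(q,p):
    c,s=np.cos(q[2]),np.sin(q[2]);return np.array([q[0]+c*p[0]-s*p[1],q[1]+s*p[0]+c*p[1]])
f=lambda q:np.concatenate([W[k][:2]-tf(q,pts[k][1]) for k in pts])
r=least_squares(f,[.6,.1,0]);print(r.x,r.fun.round(4))
tab=onz("top",T(627,373),.172);print("tab",tab)
q=r.x;c,s=np.cos(q[2]),np.sin(q[2]);d=tab[:2]-q[:2];print("tab in disp",c*d[0]+s*d[1],-s*d[0]+c*d[1])
print("campos",ray("top",(320,240))[0])
for p in[(-.08,.09,.055),(0,-.086,.125),(-.09,-.086,.173)]:print(p,tf(q,p),proj("scene",[*tf(q,p),p[2]]), (proj("scene",[*tf(q,p),p[2]])-[175,200])*4.5)
from scipy.spatial.transform import Rotation as Ro
print(Ro.from_quat(robot.read_ee_rot()).as_matrix().round(3))
E
```

```text
pad [0.4988 0.1806 0.055 ]
fl [0.4677 0.2009 0.055 ]
fr [0.4708 0.1565 0.055 ]
hub [0.5895 0.0109 0.137 ]
[0.58446663 0.09608334 0.06379074] [-0.0001 -0.0002  0.0002 -0.0009  0.0003  0.0005 -0.0004  0.0006]
tab [0.50159401 0.00379276 0.172     ]
tab in disp -0.08858735836885705 -0.08681994558076853
campos [ 0.43883225 -0.00992904  1.07980824]
(-0.08, 0.09, 0.055) [0.49889207 0.18080048] [[200.71149714 289.35763389]] [[115.70173711 402.10935251]]
(0, -0.086, 0.125) [0.58994891 0.01025826] [[300.98722957 258.65035806]] [[566.94253307 263.92661125]]
(-0.09, -0.086, 0.173) [0.50013197 0.00452098] [[277.77006747 252.33388293]] [[462.46530362 235.50247319]]
[[-0.945  0.327 -0.001]
 [ 0.327  0.945 -0.002]
 [ 0.    -0.002 -1.   ]]
```

```bash
cat >> h.py <<'E'
from scipy.spatial.transform import Rotation as Ro
Q=np.array([0.58447,0.09608,0.06379]);Rz=Ro.from_euler('z',Q[2])
def W(x,y,z): return Rz.apply([x,y,z])+[Q[0],Q[1],0]
def ori(t): # body leans toward robot by t; tool x=-x, y=+y, z down
    z=np.array([np.sin(t),0,-np.cos(t)]);y=np.array([0,1.,0]);x=np.cross(y,z)
    return (Rz*Ro.from_matrix(np.c_[x,y,z])).as_quat()
E
python3 - <<'E'
from h import *
robot.gripper_to(0,30)
o=ori(.3)
robot.movep(W(-.08,.09,.11),o)
print(robot.read_t(),robot.read_ee_pos(),robot.read_wrist_force())
hit=robot.move_straight(W(-.08,.09,.060),.08,contact_N=3);print(hit,robot.read_ee_pos())
hit=robot.move_straight(W(-.08,.09,.024),.03,contact_N=27)
print(hit,robot.read_t(),robot.read_ee_pos(),robot.read_wrist_force())
robot.pause(.3)
print(robot.read_ee_pos(),robot.read_wrist_force())
cv2.imwrite("pics/ped.png",cv2.cvtColor(robot.grab_frame("scene"),cv2.COLOR_RGB2BGR)[150:390,100:420])
E
```

```text
2.6083 [0.49926075 0.181508   0.11033144] [0.65897724 0.22258927 0.27426604]
False [0.4992098  0.18110118 0.06019151]
False 4.7333 [0.49872093 0.18072174 0.02426158] [-3.18269757 -0.90822586  4.53449685]
[0.49876694 0.18071985 0.0242107 ] [-1.42440652 -0.47025531  4.2134501 ]
```

View pics/ped.png

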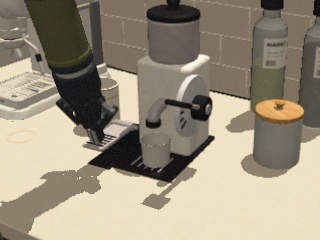

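The gripper is over the pedal, but the force is only 4 N, so something is off by centimetres. I'll check the finger gap and take a closer look.

Run:
```python
from h import *
print(robot.read_finger_gap(),robot.read_ee_rot(),ori(.3),robot.read_wrist_force(),robot.read_wrist_torque())
a=robot.grab_frame("scene")[235:335,150:290]
b=robot.grab_frame("wrist")
i=np.hstack([cv2.resize(a,(448,320),interpolation=cv2.INTER_CUBIC),cv2.resize(b,(350,320))])
cv2.imwrite("pics/ped2.png",cv2.cvtColor(i,cv2.COLOR_RGB2BGR))
```

```text
0.00022977452598805818 [-0.0315375   0.98826279  0.00474048  0.14939737] [-0.03153151  0.98826819  0.00476552  0.14936213] [-2.54554843 -0.94283833  5.79596208] [-0.14620463  0.37864521 -0.08112466]
```

View pics/ped2.png

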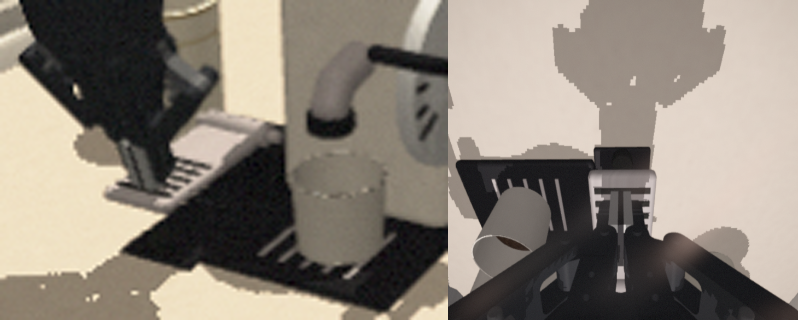

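Run:
```python
from h import *
print(proj("scene",robot.read_ee_pos()))
for th in(0,.1,.2,.3):
    P=[W(-.11*np.cos(th)-.005*np.sin(th),y,.05-.11*np.sin(th)+.005*np.cos(th)) for y in(.113,.067)]
    print(th,proj("scene",P).round(1).tolist())
print(np.mean([robot.read_wrist_force() for _ in range(10)],0),robot.read_effort())
```

```text
[[201.71667828 303.38376591]]
0 [[181.1, 293.4], [201.1, 298.7]]
0.1 [[181.5, 298.5], [201.5, 303.8]]
0.2 [[182.4, 303.2], [202.2, 308.6]]
0.3 [[183.6, 307.6], [203.3, 313.1]]
[-3.69350875 -0.22004566  5.9557248 ] [-1.02787935e-01 -3.58019936e+01 -1.47116894e+01 -2.83215651e-01
 -2.07033657e+00  4.36727671e-03]
```

The pedal angle from its corners is about 0.04 rad, so the physical fingertips sit about 25 mm short of the reported TCP. I'll press on until the force shows the stop and calibrate from that.

Run:
```python
from h import *
m=lambda:(robot.read_t(),robot.read_ee_pos().round(4),np.mean([robot.read_wrist_force() for _ in range(5)],0).round(1))
for z in(.018,.012,.006,.002,-.002,-.006,-.010):
    hit=robot.move_straight(W(-.08,.09,z),.03,contact_N=14);print(z,hit,*m())
    if hit or m()[2][2]>22:break
cv2.imwrite("pics/ped3.png",cv2.resize(cv2.cvtColor(robot.grab_frame("scene"),cv2.COLOR_RGB2BGR)[235:335,150:290],None,fx=4,fy=4,interpolation=cv2.INTER_CUBIC))
```

```text
0.018 False 5.5333 [0.4987 0.1807 0.0181] [-2.4 -0.7  5.8]
0.012 False 5.8833 [0.499  0.1808 0.0123] [-3.  -1.   6.8]
0.006 False 6.2333 [0.4997 0.1809 0.0066] [-1.7 -2.   7.4]
0.002 False 6.5167 [0.5003 0.181  0.0029] [-0.5 -3.5  8.7]
-0.002 False 6.8 [ 0.5011  0.1811 -0.0007] [-0.5 -4.2  8.9]
-0.006 False 7.0833 [ 0.5019  0.1812 -0.0038] [-0.5 -5.  14.6]
-0.01 True 7.2917 [ 0.5022  0.1811 -0.0041] [-8.6 -3.4 25.8]
```

View pics/ped3.png

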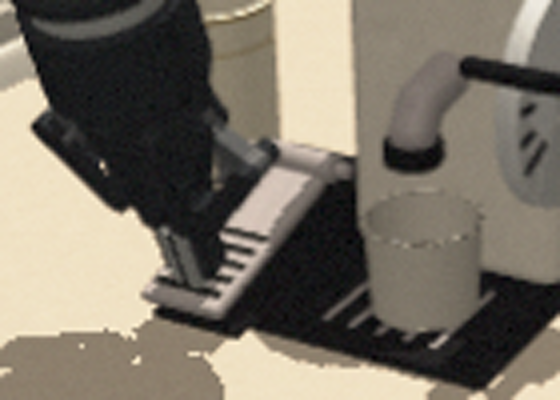

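The front corners are now near (187.5,308) and (203,313.7), so θ ≈ 0.30, and the force jumped to 26 N: the pedal is on its stop. Fingertip offset along the tool is about 34 mm. I'll release and verify the spring-back and the offset direction.

Run:
```python
from h import *
robot.pause(.3)
o=ori(.3)
d=lambda p,a:np.array(p)-a*Ro.from_quat(o).as_matrix()[:,2]
p=np.array([.4988,.1807,.0242]);print("ped2 tip tool-offset",proj("scene",d(p,.030)),"z-offset",proj("scene",p+[0,0,.03]))
p=np.array([.5022,.1811,-.0041]);print("ped3",(proj("scene",d(p,.034))-[150,235])*4,(proj("scene",p+[0,0,.032])-[150,235])*4)
robot.move_straight(W(-.08,.09,.09),.12)
robot.move_straight(W(-.13,.09,.20),.2)
print(robot.read_t(),robot.read_ee_pos(),robot.read_wrist_force())
wp=robot.camera_params("wrist");H=np.array(wp["hand_eye"])
e,q=robot.read_ee_pos(),robot.read_ee_rot()
w=robot.grab_frame("wrist");s=robot.grab_frame("scene")
M=np.eye(4);M[:3,:3]=Ro.from_quat(q).as_matrix();M[:3,3]=e
C=np.linalg.inv(M@H)
def pw(P):
    return cv2.projectPoints(np.array(P,float).reshape(-1,3),cv2.Rodrigues(C[:3,:3])[0],C[:3,3],np.array(wp["camera_matrix"]),np.array(wp["distortion"]))[0][:,0]
w=w.copy();s=s.copy()
for P,c in[(W(-.11,.113,.055),(255,0,0)),(W(-.11,.067,.055),(255,0,0)),(W(-.08,.09,.055),(255,0,0)),(e,(0,255,0)),(d(e,.034),(0,0,255)),(e+[0,0,.034],(255,0,255))]:
    for im,uv in((w,pw(P)[0]),(s,proj("scene",P)[0])):
        print(uv.round(1),end=' ');cv2.circle(im,tuple(int(round(v)) for v in uv),2 if im is w else 0,c,-1)
i=np.hstack([cv2.resize(s[180:320,130:310],(400,311),interpolation=cv2.INTER_NEAREST),cv2.resize(w,(400,311))])
cv2.imwrite("pics/rel.png",cv2.cvtColor(i,cv2.COLOR_RGB2BGR))
```

```text
ped2 tip tool-offset [[197.97467413 292.30027102]] z-offset [[200.74767541 289.75612269]]
ped3 [[197.78528435 271.79474554]] [[210.41860575 263.65569587]]
9.3417 [0.44855906 0.17744271 0.19905611] [ 0.02419136 -0.41397536 -0.71870011]
[345.5 170.8] [181.1 293.4] [285.2 170.8] [201.1 298.7] [315.3 204.2] [200.7 289.4] [315.3 276.9] [177.6 228.1] [315.4 314.4] [172.2 212.1] [315.4 335.3] [175.9 209.6]
```

View pics/rel.png

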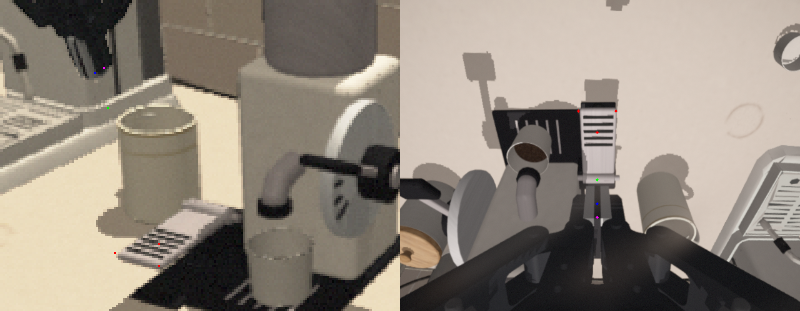

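The pedal is back up at rest (red dots on its corners), the cup and mug are undisturbed, and the offset lies along the tool. Next is the lever: descend short of click 3 and measure.

```bash
cat >> h.py <<'E'
D=.033;OL=ori(.42);TZ=Ro.from_quat(OL).as_matrix()[:,2]
def tip(x,y,z): return W(x,y,z)+D*TZ
m=lambda:(round(robot.read_t(),2),(robot.read_ee_pos()-D*TZ).round(4),np.mean([robot.read_wrist_force() for _ in range(8)],0).round(1))
E
python3 - <<'E'
from h import *
robot.move_straight(tip(-.13,-.086,.215),.2,ori=OL)
robot.move_straight(tip(-.0888,-.086,.205),.15);print(*m())
hit=robot.move_straight(tip(-.0888,-.086,.15),.04,contact_N=4);print(hit,*m())
for z in(.14,.13,.12,.11,.103,.097):
    hit=robot.move_straight(tip(-.0888,-.086,z),.03,contact_N=20);print(z,hit,*m())
    if hit:break
s=robot.grab_frame("scene")
cv2.imwrite("pics/lev1.png",cv2.resize(cv2.cvtColor(s,cv2.COLOR_RGB2BGR)[210:330,230:340],None,fx=5,fy=5,interpolation=cv2.INTER_CUBIC))
for th in(0,.7,.8,.87,.95):
    a=.45-th
    g=lambda r,h,y:W(-(r*np.cos(a)-h*np.sin(a)),y,.125+r*np.sin(a)+h*np.cos(a))
    P=[g(118,0,0)]if 0 else[g(.118,.005,-.106),g(.118,-.005,-.106),g(.082,.005,-.106),g(.03,0,-.086),g(0,0,-.11)]
    print(th,((proj("scene",P)-[230,210])*5).round(0).tolist())
E
```

```text
10.91 [0.5009 0.0056 0.2044] [-0.3  0.9 -0.7]
True 11.65 [0.5018 0.0045 0.1805] [-1.2  0.8  8.4]
0.14 False 13.16 [0.5001 0.0046 0.1399] [-7.4 -0.8 11.9]
0.13 False 13.64 [0.5004 0.0046 0.1295] [-4.3 -1.5  4. ]
0.12 False 14.12 [0.5014 0.0047 0.1203] [-4.4  1.   7.4]
0.11 False 14.61 [0.5026 0.0047 0.1111] [-3.8  0.4 11.3]
0.103 False 14.99 [0.504  0.0046 0.1045] [-0.4  2.9  6.8]
0.097 False 15.34 [0.5048 0.0043 0.0987] [0.8 1.5 6.8]
0 [[271.0, 216.0], [265.0, 246.0], [316.0, 224.0], [323.0, 238.0], [412.0, 256.0]]
0.7 [[256.0, 444.0], [259.0, 465.0], [303.0, 378.0], [320.0, 290.0], [412.0, 256.0]]
0.8 [[260.0, 469.0], [265.0, 488.0], [306.0, 396.0], [321.0, 296.0], [412.0, 256.0]]
0.87 [[264.0, 485.0], [270.0, 503.0], [308.0, 408.0], [322.0, 300.0], [412.0, 256.0]]
0.95 [[269.0, 502.0], [276.0, 518.0], [311.0, 420.0], [323.0, 304.0], [412.0, 256.0]]
```

View pics/lev1.png

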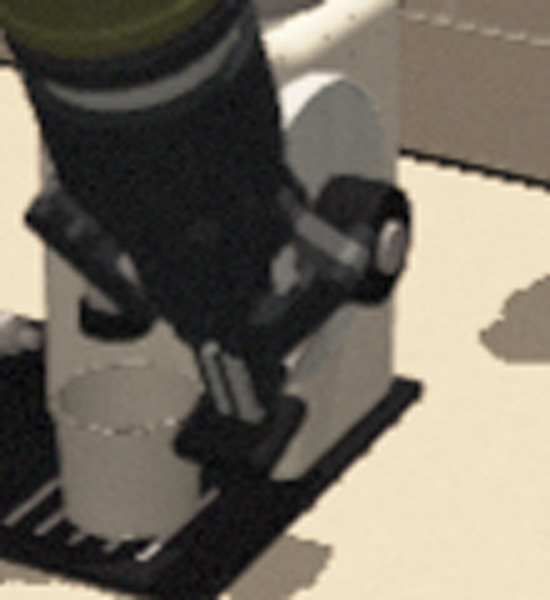

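The tab's right corners at about (258,468), (262,487) and (303,400) give θ ≈ 0.80, matching the fingertip height. Another 6 mm or so goes to click 3.

Run:
```python
from h import *
def th():
    t=robot.read_ee_pos()-D*TZ; p=Rz.inv().apply(t-[Q[0],Q[1],0]); x,z=-p[0],p[2]-.125
    R=np.hypot(x,z); return .45-(np.arctan2(z,x)-np.arcsin(.005/R)),p.round(4)
print(th())
for z in(.0945,.0925,.0910,.0895,.088):
    robot.move_straight(tip(-.0888,-.086,z),.03);robot.pause(.15);a=th();print(z,a,*m())
    if a[0]>.862:break
s=robot.grab_frame("scene")
cv2.imwrite("pics/lev2.png",cv2.resize(cv2.cvtColor(s,cv2.COLOR_RGB2BGR)[210:330,230:340],None,fx=5,fy=5,interpolation=cv2.INTER_CUBIC))
```

```text
(np.float64(0.8037180474660927), array([-0.0854, -0.0865,  0.0988]))
0.0945 (np.float64(0.828133816361962), array([-0.085 , -0.0867,  0.0966])) 15.79 [0.5051 0.0042 0.0966] [0.7 1.3 7.3]
0.0925 (np.float64(0.8476613265993012), array([-0.0846, -0.0867,  0.0949])) 16.19 [0.5056 0.0041 0.0949] [0.6 1.8 8.6]
0.091 (np.float64(0.8616870934238071), array([-0.0842, -0.0868,  0.0937])) 16.59 [0.506  0.0041 0.0937] [ 0.7  1.8 10.2]
0.0895 (np.float64(0.8756004718189239), array([-0.0838, -0.0868,  0.0925])) 16.99 [0.5064 0.0041 0.0925] [ 0.1  2.8 11.3]
```

View pics/lev2.png

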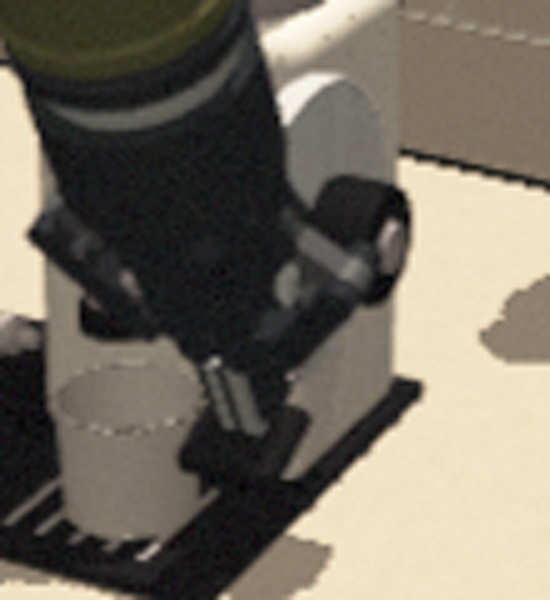

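The tab's rear right corner is now at (307,408), which matches θ ≈ 0.87. Geometry gives 0.876 and the force is 11 N, so all three agree.

```bash
python3 -c "
from cell import robot
print(robot.finish_job(),robot.read_t())"
```

```text
the job is handed in; nothing more can be done
the job is handed in; nothing more can be done
```

The job is handed in at about 17 s: I pressed the pedal to its stop and it sprang back up, and the fingers are holding the lever at the third click (about 0.87 rad by camera, geometry and the 11 N push); the cup looked unmoved throughout, the mug when last checked after the pedal press, and the arm stayed well clear of the canister.

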